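# Feed a blank into the marking press with the push stick

## Robot

A 6-joint arm with a two-finger parallel gripper is mounted at the origin on the work surface. World frame = base frame: x ahead of the robot, y to its left, z up, the work surface at z = 0. Lengths are in m, angles in rad, forces in N, time in s.
With the tool pointing down it reaches from about 0.375 to 0.9 m from the base axis. Payload 3.1 kg.
Tool frame: the origin (TCP) lies between the finger pads; the fingertips stand 22 mm ahead of it and the grasp point (between the pads) lies 3 mm ahead of it; z points along the fingers, y is the direction in which the jaws open and shut (so a half turn about z gives the same grasp; the last joint's range is limited). The gripper opens to 87 mm and grips with 3 to 60 N. Pads are 19 mm wide; open, the fingers measure 117 mm over their backs; the gripper's body (75 mm by 190 mm) begins 51 mm behind the grasp point.
Start: joints at [-1.435, 0.527, 1.433, -0, 1.181, -0.178], TCP at [0.193, -0.594, 0.245] pointing down, gripper open.
Joint ranges: [-3.08, 3.08], [-0.75, 2.2], [0.22, 2.44], [-1.43, 4.57], [0, 2.65], [-2.85, 2.85]. Speed limits (rad/s): [2.79, 2.79, 3.14, 3.14, 3.14, 3.14].

## Interface

Orientations are given as a unit quaternion [x, y, z, w].
In Python, from rig import get_obs, camera, get_calibration, hand_in, search_frame gives the robot as it stands.
- The arm moves only by the shell command python3 -m jog 'ROWS' [FORCE]. ROWS is JSON, a list of rows, each an object with "grip": the closure in counts, from 0 (fully open) to 255 (shut); "travel": the shift along the world's x, y, z in cm, a list of three; "twist": the turn about the world's z in degrees. A call has 1 to 8 rows; each row shifts and turns the commanded pose from where the row before left it; what a row does not reach is not made up. A row lasts 1/10 s, in which the tool goes at most 50 mm and 8.59 degrees, less where a joint would pass 70% of its speed; a pose out of reach is approached as far as the arm can. A call is refused whole if a number of a shift passes 5 or a number of a turn 8.59, either way. A call with a gripper value outside its range is refused whole. The fingers move at their own pace and stop on an object; FORCE is the grip in N (left out, the last holds). Time passes only in rows, so rows that do not move let the fingers close. It gives the time, the measured TCP pose, the force and the opening at its end, in the units of the state.
- get_obs(): the state, without advancing time (a new reading comes with each control period).
- camera(name): name is "scene" or "top" or "wrist"; returns the picture (400x640x3 uint8, red, green, blue); there is no depth.
- get_calibration(name): a dict with "fx", "fy", "cx", "cy" (pixels), "R" (3x3) and "t" (3): a world point X has camera coordinates R X + t; the wrist camera has in their place "T_tool_cam" (4x4, takes a point from camera to tool coordinates, whose origin is the TCP and whose axes are the flange's). Camera axes: x right, y down, z forward; pixel columns grow to the right and rows downward; lengths in m; the calibration is good to about 2 mm. The wrist camera is an equidistant fisheye: a pixel r from the principal point sees the ray r / f radians off the axis. A picture is of the moment at which its call begins: read the wrist's pose just before it. get_calibration takes no time and is no camera call.
- hand_in(): hands the job in, once; it reports no verdict.
Trained networks look in the newest picture that a camera, given by its name, has taken for a name from the list of things; names that differ only in an ending like _2 or _b are one class to them, and where a whole thing is asked for, a point or a joint stands for the part that bears it (a point fixed in the world has none). Each returns a list of dicts, best first, with "p" (0 to 1); they miss things now and then, are a little off and sometimes report something else, mostly with a low value. They report only what shows in the picture. A call takes as long as a camera call. They do not tell look-alikes from the thing itself.
- search_frame(target, camera): "at" ([x, y, z] in m, in world coordinates, good to about 4 mm: the middle of the surface that is visible of it).
The state is a dict: "time": time; "q": joint angles; "joint_velocities": joint speeds; "joint_torque": joint torques, N m; "position": TCP position; "tool_rot": TCP orientation; "ft_force": force on the tool from outside, world axes, zero at the start; "moment": the same for the moment, N m; "grip_width": finger opening in m.
Only numpy, scipy, OpenCV 4.12 (cv2) and the standard library are available. Lean on these libraries where they do the work, as an engineer would, in place of code of your own. Each camera call takes 0.05 s, during which the arm holds its last target. There are 200 camera calls.

## Task

Lay the plain aluminium blank from the bench flat on the infeed bed of the marking press, in front of the guard and in line with the guides, then take the wooden push stick from its tray and with its notched tip feed the blank through the low slot under the guard until it is fully home against the back stop, never putting the gripper under the guard. Stand the stick back in its tray as it was, and only then press the palm button all the way down to stamp the blank, and let the button come up again. Leave the other things on the bench where they are.

Things in the scene. Friction and masses are not known exactly. Their poses are not given: they have to be found in the camera images.
- press: fixed bench marking press, a grey C-frame 430 mm tall with an air cylinder on its head. Origin at bench height on the feed's centre line, below the outer face of the guard's front panel; +y is the feed direction, z up. Head and cylinder overhang y = 42 mm and beyond, above z = 195. The palm button's grey box, 72 x 84 x 60 mm, stands against the base, centred at x -125, y 45
- infeed (a point): point on the top of the flat steel bed, 127 mm before the guard, where the blank's middle is laid (axes as the press's). The bed, 30 mm above the bench, is 104 mm wide and ends 73 mm behind this point. In front, two 9 mm high guide rails flare: 70 mm apart at 56 mm ahead of this point (outer sides 46 mm off the centre line), narrowing to 48 mm apart at 117 mm ahead and then straight
- slot (a point): middle of the feed slot in the guard's front panel, 11 mm above the bed (axes as the press's). The slot is 22 mm high and 72 mm wide, the rails within it 48 mm apart. The clear guard box with aluminium posts reaches 150 mm on from here, 66 mm to each side and up to 169 mm above the bench; the stamp hangs 68 mm behind the slot
- home (a point): where the blank's centre is when it is fully home: between the guide rails, its leading end against the fixed dark back stop (whose face is 45 mm ahead of this point, 110 mm inside the slot), its trailing end 20 mm inside the guard (axes as the press's)
- blank_center (a point): centre of the workpiece, a plain bare aluminium plate 45 (its x) x 90 (its y, the long way) x 12 mm thick, about 130 g, loose, lying flat on the bench to the right of the press. Either end may lead. Slides freely on the bed (the push takes about 1 to 2 N)
- stick_grip (a point): grip point of the push stick, a loose one-piece light wooden push shoe of about 75 g. This point lies in its upright handle (14 mm thick along its x, 42 mm along its y, its top 20 mm above this point), 60 mm above the flat sole. The stick's +y runs forward to the tip, z up. The nose is a bar 22 mm wide and 11 mm high on the sole; its notched tip is 165 mm ahead (+y) of this point, its heel 30 mm behind
- tray: fixed low dark steel tray in which the push stick stands, 62 (x) x 232 (y) x 14 mm high, walls and floor 3 mm. Origin at the centre of its underside. As the stick stands in it, upright on its sole and with the tip towards the tray's +y, stick_grip is near x 0, y -67, z 63 mm
- button (a joint): travel of the black mushroom palm button: 0 m up, 0.008 m fully down; a spring returns it. It takes about 3 N to start and 9 N to hold fully down. The press's ram goes down and up with it
- button_top (a point): centre of the top of the palm button (44 mm across), 93 mm above the bench when up; it is pressed straight down
- setblock_center (a point): bystander: centre of a bright steel setting block, square, 50 x 50 x 25 mm, on the bench to the right of the press
- loupe_center (a point): bystander: a black eyepiece loupe, 42 mm across and 48 mm tall, standing on the far side of the press bed
- whiteblock_center (a point): bystander: a white plastic block 70 x 40 x 18 mm, on the far side of the press bed
Not all that is in view belongs to the job. Of the things that look like the part that bears stick_grip, the middle-sized one is meant.

How it is judged:
On the way, in this order (a step that is already met when the one before it is completed fails the run):
1. the blank lies flat and released on the infeed bed, in line with the guides (15 degrees, 20 mm), its leading end not yet under the guard (x of blank_center in the frame of press between -0.02 and 0.02 m and z of blank_center in the frame of press between 0.033 and 0.039 m and y of blank_center in the frame of press between -0.185 and -0.046 m and angle between the y axis of blank_center and the y axis of press, either way round below 0.26 rad and contact force between the fingers and blank below 0.1 N), for 0.2 s.
2. the push stick pushes the blank in under the guard (y of blank_center in the frame of press between -0.02 and 0.05 m and contact force between stick and blank above 0.1 N).
3. the blank is home against the back stop (within 2.5 mm) (x of blank_center in the frame of press between -0.004 and 0.004 m and z of blank_center in the frame of press between 0.033 and 0.039 m and y of blank_center in the frame of press between 0.0625 and 0.068 m and angle between the y axis of blank_center and the y axis of press, either way round below 0.06 rad), for 0.1 s.
4. the stick stands upright in its tray again, released (x of stick_grip in the frame of tray between -0.02 and 0.02 m and y of stick_grip in the frame of tray between -0.09 and -0.045 m and z of stick_grip in the frame of tray between 0.055 and 0.068 m and angle between stick_grip's own z axis and vertical below 0.15 rad and contact force between the fingers and stick below 0.1 N), for 0.2 s.
5. the palm button is pressed right down (7 of 8 mm) with the blank home and the stick in its tray (all of step 3 and x of stick_grip in the frame of tray between -0.02 and 0.02 m and y of stick_grip in the frame of tray between -0.09 and -0.045 m and z of stick_grip in the frame of tray between 0.055 and 0.068 m and angle between stick_grip's own z axis and vertical below 0.15 rad and value of joint button above 0.007 m), for 0.05 s.
At the end, for the whole second after the job is handed in: The blank lies flat between the guides within 2.5 mm of the back stop; the push stick stands upright in its tray, within about 20 mm of its place, released; the button was pressed at least 7 mm after that and is up again (under 2 mm); all at rest (all of step 3 and all of step 4 and contact force between the fingers and blank below 0.1 N and value of joint button below 0.002 m and linear speed of each of stick, blank below 0.02 m/s); the robot touches nothing.
It fails at once if the robot touches the blank once its leading end has reached the guard: from there only the stick feeds it (y of blank_center in the frame of press above -0.04 m and x of blank_center in the frame of press between -0.06 and 0.06 m and z of blank_center in the frame of press between 0 and 0.06 m and contact force between any of the fingers, the arm and blank above 0.2 N).
It fails at once if the gripper goes in under the guard (x of the grasp point in the frame of press between -0.06 and 0.06 m and y of the grasp point in the frame of press between -0.012 and 0.15 m and z of the grasp point in the frame of press between 0 and 0.165 m).
It fails at once if the button is pressed (over 4 mm) while the blank is not home or the stick is not in its tray (value of joint button above 0.004 m and not (x of blank_center in the frame of press between -0.004 and 0.004 m and z of blank_center in the frame of press between 0.033 and 0.039 m and y of blank_center in the frame of press between 0.0625 and 0.068 m and angle between the y axis of blank_center and the y axis of press, either way round below 0.06 rad and x of stick_grip in the frame of tray between -0.02 and 0.02 m and y of stick_grip in the frame of tray between -0.09 and -0.045 m and z of stick_grip in the frame of tray between 0.055 and 0.068 m and angle between stick_grip's own z axis and vertical below 0.15 rad)).
It fails at once if a bystander is moved by more than 20 mm (distance of any of setblock_center, loupe_center, whiteblock_center from where it was at the start of the episode above 0.02 m).
It also fails if it takes over 64 s, if anything falls off the work surface, if the arm or the gripper's body presses on something with over 40 N, if the wrist force passes 120 N, or if a joint passes its speed limit or range.

## Working session

There is one attempt and no reset: what is moved stays moved. The work goes in short steps, Python scripts to look and compute and a shell command to move; the robot and the scene stay as the last step left them, time stands still between calls to the robot, and variables do not carry over. Pictures are saved under pics/ and viewed, about 8 in all and at most 12, crops included, and the job is handed in when it is done.

```bash
mkdir -p pics; cat > h.py <<'E'
import numpy as np, cv2
from rig import get_obs, camera, get_calibration, hand_in, search_frame
def save(name,f): 
    im=camera(name); cv2.imwrite('pics/'+f,cv2.cvtColor(im,cv2.COLOR_RGB2BGR)); return im
def proj(c,X):
    k=get_calibration(c); p=np.array(k['R'])@np.array(X)+np.array(k['t']); return np.array([k['fx']*p[0]/p[2]+k['cx'],k['fy']*p[1]/p[2]+k['cy']])
def back(c,u,v,z):
    k=get_calibration(c); R=np.array(k['R']);t=np.array(k['t'])
    d=R.T@np.array([(u-k['cx'])/k['fx'],(v-k['cy'])/k['fy'],1]); o=-R.T@t
    return o+d*(z-o[2])/d[2]
E
python3 - <<'E'
from h import *
a=save('scene','s1.png'); b=save('top','t1.png')
for c in ('top','scene'):
  for n in ['press','blank_center','stick_grip','tray','button_top','setblock_center','loupe_center','whiteblock_center']:
    print(c,n,[(np.round(d['at'],3).tolist(),round(d['p'],2),proj(c,d['at']).round().tolist()) for d in search_frame(n,c)[:4]])
print(get_obs()['time'])
E
```

```text
top press [([0.533, 0.118, 0.168], 0.71, [241.0, 191.0])]
top blank_center [([0.558, -0.387, 0.011], 0.74, [425.0, 195.0])]
top stick_grip [([0.235, 0.256, 0.011], 0.68, [194.0, 304.0]), ([0.422, -0.113, 0.013], 0.64, [329.0, 240.0]), ([0.3, -0.234, 0.008], 0.57, [371.0, 285.0])]
top tray [([0.428, -0.1, 0.005], 0.73, [324.0, 238.0]), ([0.431, 0.116, 0.094], 0.33, [244.0, 233.0])]
top button_top [([0.425, -0.358, 0.027], 0.68, [416.0, 241.0]), ([0.434, 0.118, 0.092], 0.56, [243.0, 232.0]), ([0.536, 0.122, 0.17], 0.41, [239.0, 189.0])]
top setblock_center [([0.424, -0.359, 0.027], 0.52, [417.0, 241.0])]
top loupe_center []
top whiteblock_center [([0.772, 0.037, 0.023], 0.58, [280.0, 118.0])]
scene press [([0.602, 0.179, 0.169], 0.9, [448.0, 198.0]), ([0.442, -0.355, 0.025], 0.26, [236.0, 201.0])]
scene blank_center [([0.567, -0.383, 0.014], 0.73, [210.0, 229.0]), ([0.433, -0.154, 0.018], 0.43, [308.0, 207.0])]
scene stick_grip [([0.432, -0.156, 0.016], 0.88, [308.0, 207.0]), ([0.316, -0.243, 0.014], 0.7, [286.0, 186.0]), ([0.304, 0.222, 0.088], 0.46, [449.0, 170.0])]
scene tray [([0.455, -0.085, 0.013], 0.74, [332.0, 215.0])]
scene button_top []
scene setblock_center [([0.442, -0.356, 0.024], 0.75, [236.0, 202.0])]
scene loupe_center [([0.781, -0.072, 0.043], 0.95, [318.0, 291.0])]
scene whiteblock_center [([0.783, 0.041, 0.024], 0.64, [374.0, 304.0])]
0.9
```

View pics/t1.png

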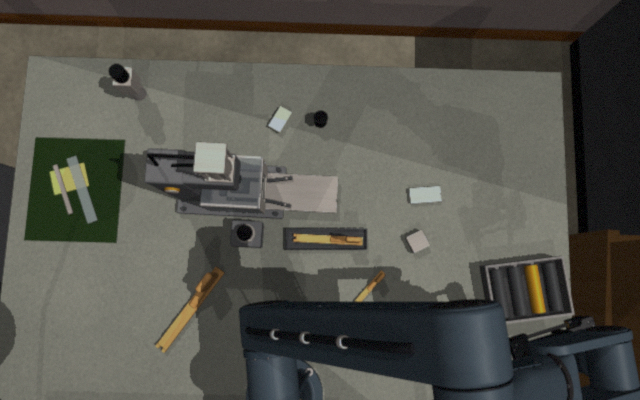

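View pics/s1.png

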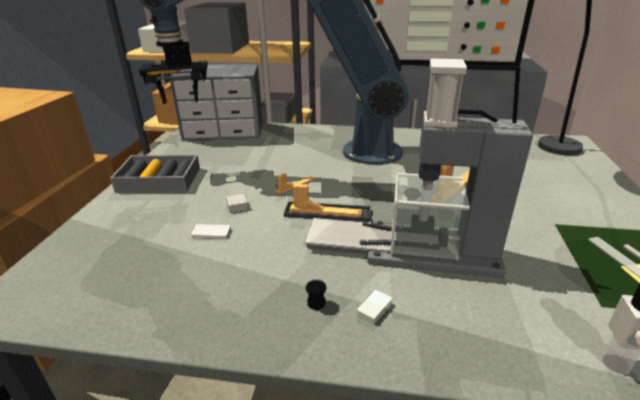

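The top view shows three stick look-alikes: a large one at (190,310), one in the tray at (325,239), and a small one at (370,287). The tray one is the middle-sized. The blank is at (425,195), with the setting block at (417,241) and a white block at (280,119). The bed runs to (338,193).

```bash
python3 - <<'E'
from h import *
b=cv2.imread('pics/t1.png')[160:260,225:450]; b=cv2.convertScaleAbs(b,alpha=1.3)
cv2.imwrite('pics/t1c.png',cv2.resize(b,None,fx=3.5,fy=3.5,interpolation=cv2.INTER_CUBIC))
E
```

```text
(no output)
```

View pics/t1c.png

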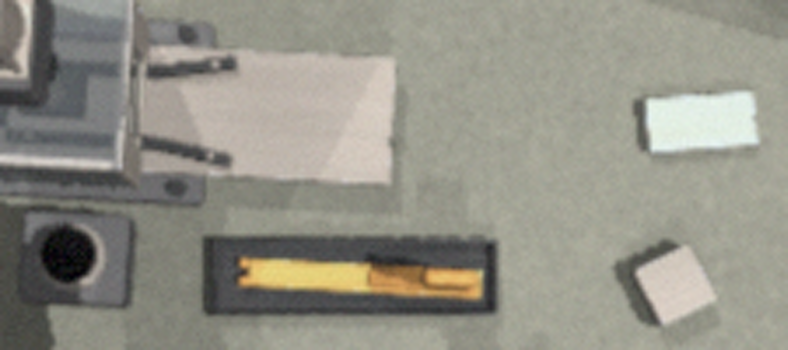

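The crop shows bed end corners at (395,57) and (390,184). Tray corners are (205,237) and (496,313), with the notched tip at left (240,272) and the handle near (395,275). The blank is at (645..758, 90..153), and the button at (68,252).

```bash
cat > m.py <<'E'
from h import *
B=lambda p,z: back('top',225+p[0]/3.5,160+p[1]/3.5,z)
for n,ps,z in [('bed',[(395,57),(390,184),(238,50),(230,181)],.03),('rails tips',[(235,63),(228,160)],.039),('tray',[(205,237),(496,240),(496,313),(205,313)],.014),('blank',[(645,97),(755,90),(758,146),(650,153)],.012),('button',[(68,252)],.093),('box',[(20,210),(132,212),(130,305),(20,303)],.06),('tip',[(240,272)],.02),('handletop',[(395,275)],.08)]:
    P=np.array([B(p,z) for p in ps]); print(n,P[:,:2].round(4).tolist(),P.mean(0).round(4))
    if len(P)==4: print([round(float(np.linalg.norm(P[i]-P[(i+1)%4])),4) for i in range(4)])
print(get_obs())
E
python3 m.py
```

```text
bed [[0.6024, -0.1343], [0.4987, -0.1325], [0.6046, -0.0069], [0.4976, -0.0041]] [ 0.5508 -0.0694  0.03  ]
[0.1037, 0.1643, 0.107, 0.1672]
rails tips [[0.5922, -0.0053], [0.5134, -0.0024]] [ 0.5528 -0.0038  0.039 ]
tray [[0.4534, 0.0153], [0.4573, -0.2199], [0.3985, -0.2207], [0.3924, 0.0131]] [ 0.4254 -0.1031  0.014 ]
[0.2353, 0.0588, 0.2338, 0.0611]
blank [[0.5783, -0.3411], [0.5867, -0.4318], [0.5403, -0.4339], [0.532, -0.3453]] [ 0.5593 -0.388   0.012 ]
[0.0911, 0.0465, 0.089, 0.0464]
button [[0.4329, 0.1139]] [0.4329 0.1139 0.093 ]
box [[0.467, 0.1575], [0.4678, 0.0701], [0.3954, 0.0686], [0.3947, 0.1538]] [0.4312 0.1125 0.06  ]
[0.0874, 0.0724, 0.0852, 0.0724]
tip [[0.4256, -0.0141]] [ 0.4256 -0.0141  0.02  ]
handletop [[0.4229, -0.1358]] [ 0.4229 -0.1358  0.08  ]
{'time': 0.9, 'q': array([-1.43550342e+00,  5.27479467e-01,  1.43273352e+00,  4.85068118e-06,
        1.18136492e+00, -1.78466343e-01]), 'joint_velocities': array([ 0.00075707, -0.00032129,  0.00089678,  0.00070663,  0.00021138,
        0.0018628 ]), 'joint_torque': array([-5.97167436e-04, -4.40001261e+01, -1.76991230e+01,  6.34208322e-02,
        5.03544370e-02, -2.66923541e-05]), 'position': array([ 0.19294303, -0.59444168,  0.24455033]), 'tool_rot': array([9.87719753e-01, 1.56236008e-01, 2.08410356e-06, 7.41866540e-06]), 'ft_force': array([ 0.18375584, -0.77738409,  0.12369292]), 'moment': array([ 0.00464309,  0.0067266 , -0.04386659]), 'grip_width': 0.08691211707349052}
```

```bash
python3 -m jog '[{"grip":0,"travel":[4,2.3,0],"twist":8.5},{"grip":0,"travel":[4,2.3,-0.5],"twist":8.5},{"grip":0,"travel":[4,2.3,-1.5],"twist":8.5},{"grip":0,"travel":[4,2.3,-1.5],"twist":8.5},{"grip":0,"travel":[4,2.3,-1.5],"twist":8.5},{"grip":0,"travel":[4,2.3,-1.5],"twist":8.5},{"grip":0,"travel":[4,2.3,-1.5],"twist":8.5},{"grip":0,"travel":[4,2.3,-1.5],"twist":8.5}]' 30
python3 -m jog '[{"grip":0,"travel":[4,2.2,-1],"twist":8.5},{"grip":0,"travel":[0.6,0,0],"twist":0.8},{"grip":0,"travel":[0,0,0],"twist":0}]'
cat > w.py <<'E'
from h import *
from scipy.spatial.transform import Rotation as Ro
def pose():
    o=get_obs(); return np.array(o['position']),Ro.from_quat(o['tool_rot']).as_matrix(),o
def yaw(): 
    p,R,o=pose(); return np.degrees(np.arctan2(R[1,0],R[0,0]))
def wb(uv,z,PR=None):
    p,R,_=PR or pose(); k=get_calibration('wrist'); T=np.array(k['T_tool_cam'])
    u=np.array([(uv[0]-k['cx'])/k['fx'],(uv[1]-k['cy'])/k['fy']]); th=np.linalg.norm(u)
    d=np.r_[u/th*np.sin(th),np.cos(th)]; d=R@T[:3,:3]@d; o=p+R@T[:3,3]
    return o+d*(z-o[2])/d[2]
def wp(X,PR=None):
    p,R,_=PR or pose(); k=get_calibration('wrist'); T=np.array(k['T_tool_cam'])
    c=T[:3,:3].T@(R.T@(np.array(X)-p)-T[:3,3]); r=np.hypot(c[0],c[1]); th=np.arctan2(r,c[2])
    return np.array([k['cx']+k['fx']*th*c[0]/r,k['cy']+k['fy']*th*c[1]/r])
E
python3 - <<'E'
from w import *
p,R,o=pose(); save('wrist','w1.png'); print(p,yaw(),o['q'],o['time'],get_calibration('wrist')); print([wp(x).round() .tolist() for x in [(.5783,-.3411,.012),(.5867,-.4318,.012),(.5403,-.4339,.012),(.532,-.3453,.012)]])
for n in ['blank_center']: print(search_frame(n,'wrist'))
E
```

```text
time: 1.7
position: [0.5145, -0.4094, 0.149]
tool_rot: [0.729, 0.684, -0.0, 0.0]
ft_force: [-0.4, -0.6, 0.3]
grip_width: 0.0868
time: 2.0
position: [0.5603, -0.3875, 0.1391]
tool_rot: [0.673, 0.74, -0.0, 0.0]
ft_force: [0.2, -1.3, 0.4]
grip_width: 0.0866
[ 0.56028339 -0.3875352   0.13905897] 95.28942004771217 [-7.68630486e-01  7.21515831e-01  1.36753961e+00 -4.18637284e-04
  1.05241913e+00 -8.62778934e-01] 2.0 {'fx': 309.70691628693146, 'fy': 309.70691628693146, 'cx': 320.7297666861028, 'cy': 200.1221328409366, 'T_tool_cam': array([[-1.00187504e-03, -9.62690314e-01, -2.70603686e-01,
         7.40231649e-02],
       [ 9.99999427e-01, -8.62131242e-04, -6.35279833e-04,
         5.44513080e-04],
       [ 3.78281850e-04, -2.70604167e-01,  9.62690626e-01,
        -1.40140931e-01],
       [ 0.00000000e+00,  0.00000000e+00,  0.00000000e+00,
         1.00000000e+00]])}
[[347.0, 148.0], [345.0, 245.0], [296.0, 243.0], [294.0, 148.0]]
[{'at': [0.5615, -0.3807, 0.0109], 'p': 0.64}]
```

View pics/w1.png

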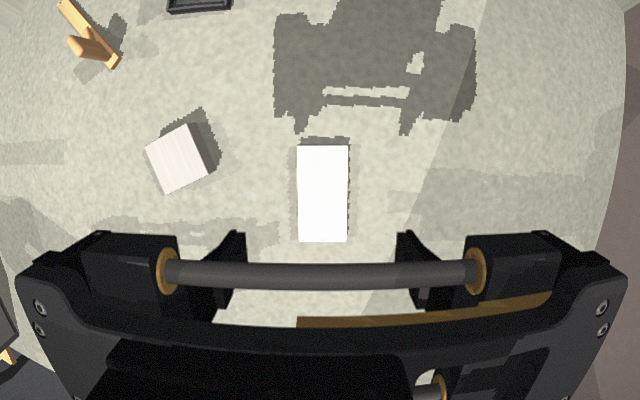

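The wrist view shows the blank at (297–349, 146–242), square to the jaws and as predicted within about 2 px. Going down to grasp it.

```bash
python3 -m jog '[{"grip":0,"travel":[0,0.1,-4.5]},{"grip":0,"travel":[0,0,-4]},{"grip":0,"travel":[0,0,-2]},{"grip":0,"travel":[0,0,-0.8]},{"grip":255,"travel":[0,0,0]},{"grip":255,"travel":[0,0,0]},{"grip":255,"travel":[0,0,0]},{"grip":255,"travel":[0,0,0]}]' 30; python3 -m jog '[{"grip":255,"travel":[0,0,0]},{"grip":255,"travel":[0,0,0]},{"grip":255,"travel":[0,0,3]},{"grip":255,"travel":[0,0,5]},{"grip":255,"travel":[0,0,4]},{"grip":255,"travel":[0,0,0]}]'
```

```text
schema error: expected keys grip, travel, twist
schema error: expected keys grip, travel, twist
```

```bash
python3 -m jog '[{"grip":0,"travel":[0,0.1,-4.5],"twist":0},{"grip":0,"travel":[0,0,-4],"twist":0},{"grip":0,"travel":[0,0,-2],"twist":0},{"grip":0,"travel":[0,0,-0.8],"twist":0},{"grip":255,"travel":[0,0,0],"twist":0},{"grip":255,"travel":[0,0,0],"twist":0},{"grip":255,"travel":[0,0,0],"twist":0},{"grip":255,"travel":[0,0,0],"twist":0}]' 30; python3 -m jog '[{"grip":255,"travel":[0,0,0],"twist":0},{"grip":255,"travel":[0,0,0],"twist":0},{"grip":255,"travel":[0,0,3],"twist":0},{"grip":255,"travel":[0,0,5],"twist":0},{"grip":255,"travel":[0,0,4],"twist":0},{"grip":255,"travel":[0,0,0],"twist":0}]'
```

```text
time: 2.9
position: [0.5597, -0.3883, 0.0283]
tool_rot: [0.674, 0.739, -0.0, 0.001]
ft_force: [-0.2, -0.1, -0.6]
grip_width: 0.0629
time: 3.5
position: [0.5623, -0.3903, 0.1536]
tool_rot: [0.674, 0.739, -0.0, 0.007]
ft_force: [1.2, -0.6, -0.2]
grip_width: 0.0445
```

```bash
python3 -m jog '[{"grip":255,"travel":[0,3,0.5],"twist":-2},{"grip":255,"travel":[0,4.5,1],"twist":-2},{"grip":255,"travel":[0,4.5,1],"twist":-1.3},{"grip":255,"travel":[-0.3,4.5,1],"twist":0},{"grip":255,"travel":[-0.3,4,1],"twist":0},{"grip":255,"travel":[0,2.5,0.5],"twist":0},{"grip":255,"travel":[0,0,0],"twist":0},{"grip":255,"travel":[0,0,0],"twist":0}]'
python3 - <<'E'
from w import *
p,R,o=pose(); im=save('wrist','w2.png'); print(p,yaw(),R.round(3).tolist(),o['time'],o['ft_force'])
np.savez('w2.npz',p=p,R=R)
E
```

```text
time: 4.3
position: [0.5528, -0.157, 0.1961]
tool_rot: [0.707, 0.708, -0.0, -0.0]
ft_force: [0.9, -0.4, -1.5]
grip_width: 0.0445
[ 0.55282244 -0.15699754  0.19612137] 89.99630657503064 [[-0.001, 1.0, -0.001], [1.0, 0.001, -0.0], [-0.0, -0.001, -1.0]] 4.3 [ 0.88185825 -0.3866719  -1.4629615 ]
```

View pics/w2.png

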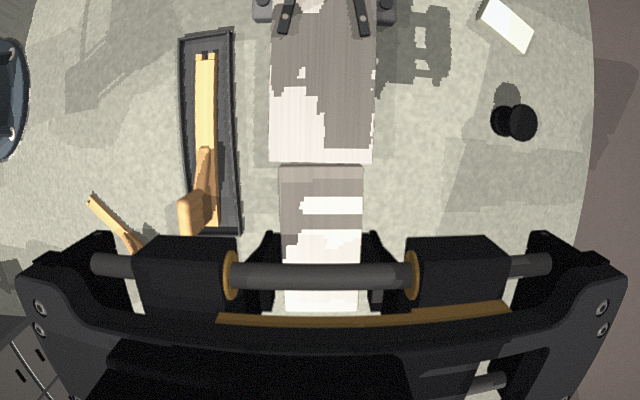

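Wrist view: bed end corners at (269,163) and (372,163), rail tips at (284,32) and (365,33). The blank is held straight with its front end at (279–362,166). The stick tip is at (205,55), the handle top at about (188,215), and tray corners at (179,38), (234,30), (240,234).

```bash
python3 - <<'E'
from w import *
d=np.load('w2.npz'); PR=(d['p'],d['R'],0)
im=cv2.imread('pics/w2.png')
for n,ps,z in [('bed',[(269,163),(372,163),(377,30),(271,100),(375,100)],.03),('rail',[(284,32),(365,33)],.039),('tray',[(179,38),(234,30),(240,234)],.014),('tip',[(205,55)],.014),('nose',[(195,100),(216,100)],.014),('blank',[(279,166),(362,166)],.1961-.014),('handletop',[(179,200),(203,195)],.083)]:
    print(n,[wb(p,z,PR)[:2].round(4).tolist() for p in ps])
c=im[0:240,165:400]; cv2.imwrite('pics/w2c.png',cv2.resize(c,None,fx=2.5,fy=2.5,interpolation=cv2.INTER_CUBIC))
E
```

```text
bed [[0.501, -0.1303], [0.6047, -0.1302], [0.6086, 0.0054], [0.5043, -0.0671], [0.6064, -0.0669]]
rail [[0.5181, -0.0003], [0.5952, -0.001]]
tray [[0.3967, 0.012], [0.4615, 0.0129], [0.4605, -0.214]]
tip [[0.429, -0.0121]]
nose [[0.417, -0.0611], [0.4417, -0.0631]]
blank [[0.5321, -0.1083], [0.5741, -0.1083]]
handletop [[0.4235, -0.1541], [0.4485, -0.1495]]
```

View pics/w2c.png

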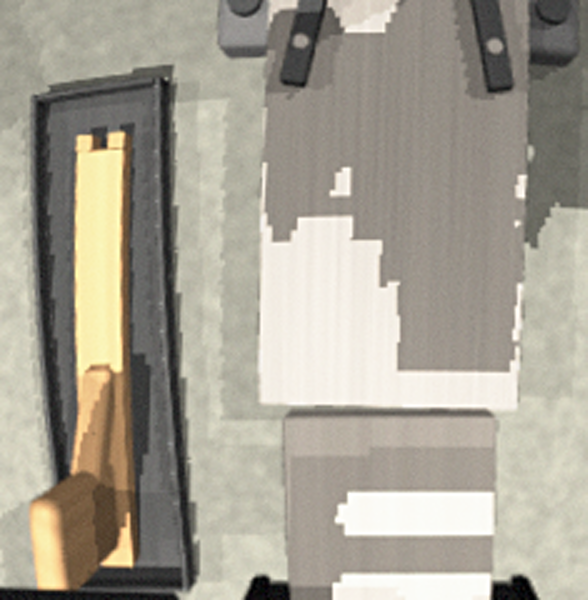

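Two estimates agree: press origin about (0.556, 0.067) and yaw about -1.1°, so infeed is about (0.554, -0.060). Placing the blank there.

```bash
python3 -m jog '[{"grip":255,"travel":[0.1,4.5,-1],"twist":-1.1},{"grip":255,"travel":[0,4.5,-2],"twist":0},{"grip":255,"travel":[0,0.4,-4.5],"twist":0},{"grip":255,"travel":[0,0,-3.5],"twist":0},{"grip":255,"travel":[0,0,-2],"twist":0},{"grip":255,"travel":[0,0,-0.7],"twist":0},{"grip":255,"travel":[0,0,-0.2],"twist":0},{"grip":255,"travel":[0,0,0],"twist":0}]'
python3 -m jog '[{"grip":255,"travel":[0,0,0],"twist":0}]'
```

```text
time: 5.15
position: [0.5522, -0.0642, 0.0589]
tool_rot: [0.714, 0.7, -0.001, -0.002]
ft_force: [-6.0, 2.0, 13.5]
grip_width: 0.0444
time: 5.25
position: [0.5522, -0.0641, 0.0589]
tool_rot: [0.714, 0.7, -0.001, -0.002]
ft_force: [-5.1, 2.1, 13.3]
grip_width: 0.0446
```

```bash
python3 -m jog '[{"grip":255,"travel":[0,0,0.15],"twist":0},{"grip":0,"travel":[0,0,0],"twist":0},{"grip":0,"travel":[0,0,0],"twist":0},{"grip":0,"travel":[0,0,0],"twist":0},{"grip":0,"travel":[0,0,0],"twist":0},{"grip":0,"travel":[0,0,0],"twist":0},{"grip":0,"travel":[0,0,3],"twist":0},{"grip":0,"travel":[0,-1,5],"twist":0}]'
python3 -m jog '[{"grip":0,"travel":[0,-4.5,2],"twist":0},{"grip":0,"travel":[0,-4.5,2],"twist":0},{"grip":0,"travel":[0,-4,1],"twist":0},{"grip":0,"travel":[-3,-4,0],"twist":0},{"grip":0,"travel":[0,0,0],"twist":0},{"grip":0,"travel":[0,0,0],"twist":0}]'
python3 - <<'E'
from w import *
p,R,o=pose(); im=save('wrist','w3.png'); print(p,yaw(),R.round(3).tolist(),o['time'],o['ft_force'])
np.savez('w3.npz',p=p,R=R)
c=cv2.imread('pics/w3.png')[0:240,120:440]; cv2.imwrite('pics/w3c.png',cv2.resize(c,None,fx=2.5,fy=2.5,interpolation=cv2.INTER_CUBIC))
E
```

```text
time: 6.05
position: [0.5513, -0.0717, 0.1358]
tool_rot: [0.714, 0.701, -0.002, -0.004]
ft_force: [0.7, -0.8, -0.1]
grip_width: 0.0853
time: 6.65
position: [0.5231, -0.2439, 0.1879]
tool_rot: [0.715, 0.699, 0.0, -0.001]
ft_force: [0.8, 0.8, 0.3]
grip_width: 0.0871
[ 0.52311525 -0.24392368  0.1878812 ] 88.82354576797724 [[0.023, 1.0, -0.0], [1.0, -0.023, 0.001], [0.001, -0.001, -1.0]] 6.65 [0.79842216 0.75133688 0.31163958]
```

View pics/w3c.png

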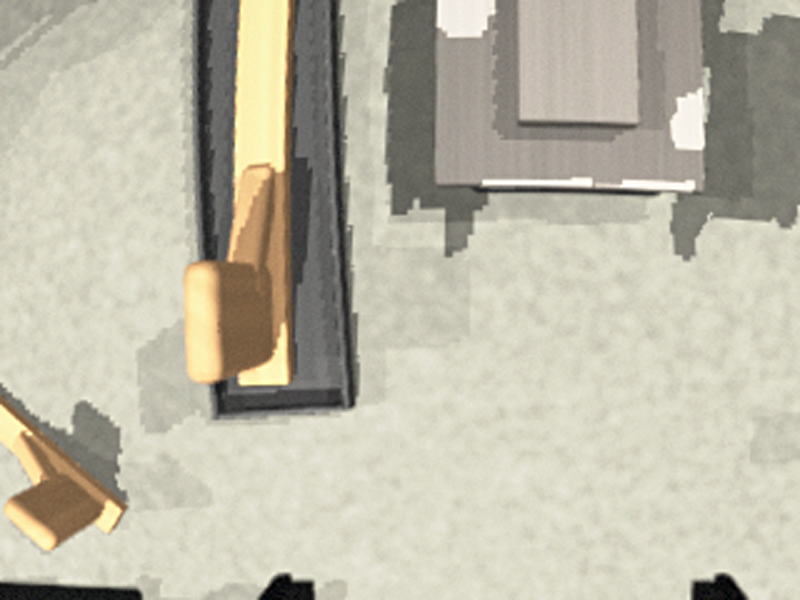

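The blank lies straight on the bed, with its trailing end at crop (518–638,124). The stick's handle-top strip is at (187–222, 265–382), its heel at (240–292,383), and the tray's near corners at (215,413) and (353,405).

```bash
python3 - <<'E'
from w import *
d=np.load('w3.npz'); PR=(d['p'],d['R'],0)
for n,ps,z in [('bedend',[(436,185),(703,189)],.03),('blank',[(518,122),(638,122),(518,20),(636,20)],.042),('handletop',[(187,268),(222,268),(190,380),(222,380)],.083),('noseR/L',[(240,100),(290,100)],.014),('heel',[(240,383),(292,383)],.014),('tray',[(214,415),(354,408),(337,40),(193,40)],.014)]:
    P=np.array([wb((120+x/2.5,y/2.5),z,PR)[:2] for x,y in ps]); print(n,P.round(4).tolist(),P.mean(0).round(4))
E
```

```text
bedend [[0.5012, -0.1289], [0.6038, -0.1305]] [ 0.5525 -0.1297]
blank [[0.5325, -0.1075], [0.5766, -0.1071], [0.5335, -0.0666], [0.5775, -0.0658]] [ 0.555  -0.0868]
handletop [[0.4217, -0.1567], [0.4343, -0.1579], [0.42, -0.1943], [0.4317, -0.195]] [ 0.4269 -0.176 ]
noseR/L [[0.4184, -0.0827], [0.4403, -0.0856]] [ 0.4293 -0.0842]
heel [[0.4135, -0.2039], [0.4367, -0.2051]] [ 0.4251 -0.2045]
tray [[0.4002, -0.217], [0.4627, -0.2168], [0.4602, -0.0609], [0.3964, -0.0514]] [ 0.4299 -0.1365]
```

```bash
python3 -m jog '[{"grip":0,"travel":[-4,2.9,0],"twist":0},{"grip":0,"travel":[-4,2.9,0],"twist":0},{"grip":0,"travel":[-1.7,1.1,-3],"twist":0},{"grip":0,"travel":[0,0,-4],"twist":0},{"grip":0,"travel":[0,0,-3.5],"twist":0},{"grip":0,"travel":[0,0,-1.5],"twist":0},{"grip":255,"travel":[0,0,0],"twist":0},{"grip":255,"travel":[0,0,0],"twist":0}]' 40
python3 -m jog '[{"grip":255,"travel":[0,0,0],"twist":0},{"grip":255,"travel":[0,0,0],"twist":0},{"grip":255,"travel":[0,0,0],"twist":0},{"grip":255,"travel":[0,0,0],"twist":0},{"grip":255,"travel":[0,0,0],"twist":0},{"grip":255,"travel":[0,0,0],"twist":0}]'
```

```text
time: 7.5
position: [0.4274, -0.1732, 0.0681]
tool_rot: [0.713, 0.701, 0.0, -0.0]
ft_force: [0.4, 0.2, 0.1]
grip_width: 0.0777
time: 8.1
position: [0.427, -0.1744, 0.0682]
tool_rot: [0.714, 0.7, 0.0, 0.0]
ft_force: [0.5, -0.4, 0.0]
grip_width: 0.031
```

```bash
python3 -m jog '[{"grip":255,"travel":[0,0,0],"twist":0},{"grip":255,"travel":[0,0,0],"twist":0},{"grip":255,"travel":[0,0,0],"twist":0},{"grip":255,"travel":[0,0,2],"twist":0},{"grip":255,"travel":[0,0,4],"twist":0},{"grip":255,"travel":[0,-2,3],"twist":0},{"grip":255,"travel":[2,-4,0],"twist":0},{"grip":255,"travel":[3.2,-3.6,0],"twist":0}]'
python3 -m jog '[{"grip":255,"travel":[3.5,-2,0],"twist":0},{"grip":255,"travel":[3.5,0,0],"twist":0},{"grip":255,"travel":[0,0,-2],"twist":0},{"grip":255,"travel":[0,0,0],"twist":0},{"grip":255,"travel":[0,0,0],"twist":0}]'
python3 - <<'E'
from w import *
p,R,o=pose(); im=save('wrist','w4.png'); print(p,yaw(),o['time'],o['ft_force'],o['grip_width'])
np.savez('w4.npz',p=p,R=R)
c=cv2.imread('pics/w4.png')[0:300,180:460]; cv2.imwrite('pics/w4c.png',cv2.resize(c,None,fx=2,fy=2,interpolation=cv2.INTER_CUBIC))
E
```

```text
time: 8.9
position: [0.4783, -0.2709, 0.1595]
tool_rot: [0.714, 0.7, -0.0, 0.0]
ft_force: [1.3, -0.3, -0.3]
grip_width: 0.0138
time: 9.4
position: [0.5477, -0.2893, 0.1371]
tool_rot: [0.714, 0.7, -0.0, -0.002]
ft_force: [0.3, 0.2, -0.3]
grip_width: 0.0134
[ 0.54770687 -0.2893309   0.13713893] 88.87482458986173 9.4 [ 0.28884832  0.15171736 -0.33996993] 0.013439406779032175
```

View pics/w4c.png

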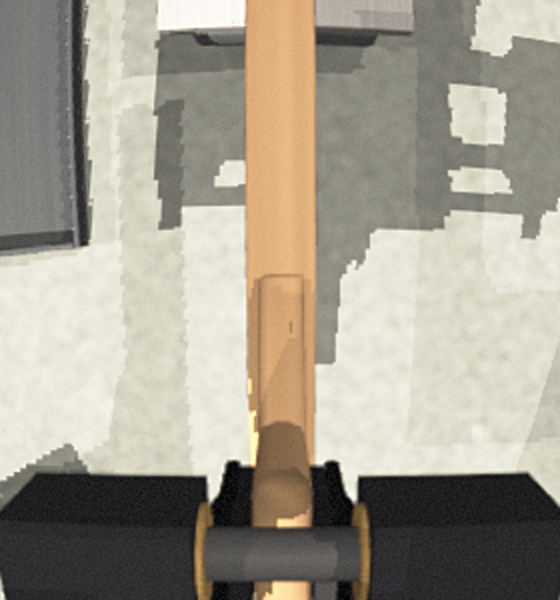

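The stick is held straight in the jaws with its nose centred at column ~281 of the crop. The tip is just out of view at the top. Lowering behind the blank.

```bash
python3 -m jog '[{"grip":255,"travel":[0,0,-3],"twist":0},{"grip":255,"travel":[0,0,-0.7],"twist":0},{"grip":255,"travel":[0,0,-0.3],"twist":0},{"grip":255,"travel":[0,0,0],"twist":0}]'
python3 - <<'E'
from w import *
p,R,o=pose(); print(p,yaw(),o['ft_force'],o['moment'])
save('scene','s2.png'); c=cv2.imread('pics/s2.png')[170:290,170:500]; cv2.imwrite('pics/s2c.png',cv2.resize(c,None,fx=2.4,fy=2.4,interpolation=cv2.INTER_CUBIC))
for X in [(.5545,-.107,.042),(.552,-.125,.042)]: print((proj('scene',X)-[170,170])*2.4)
E
```

```text
time: 9.85
position: [0.5488, -0.2903, 0.0985]
tool_rot: [0.714, 0.7, -0.0, -0.0]
ft_force: [0.3, -0.3, -0.6]
grip_width: 0.0137
[ 0.54878029 -0.29032071  0.09847376] 88.86794114901872 [ 0.31378729 -0.27305309 -0.6489615 ] [-0.07690367 -0.06576048  0.0117764 ]
[355.27084844 133.52682555]
[338.24755178 130.83285024]
```

View pics/s2c.png

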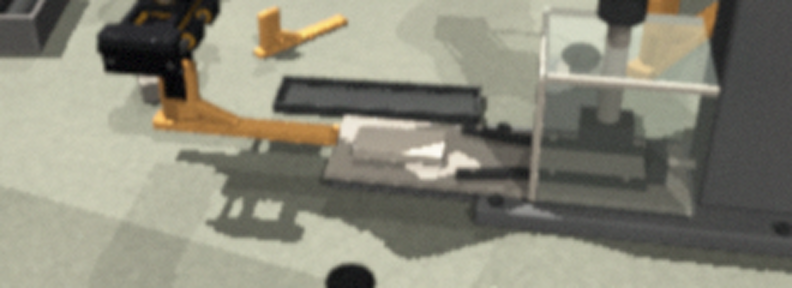

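The scene view confirms the stick tip is at the bed edge (~335,132), level, just behind the blank (~350,140). Pushing in gentle steps.

```bash
python3 -m jog '[{"grip":255,"travel":[0,0.5,-0.15],"twist":0},{"grip":255,"travel":[0.02,1,0],"twist":0},{"grip":255,"travel":[0.02,1,0],"twist":0},{"grip":255,"travel":[0.02,1,0],"twist":0},{"grip":255,"travel":[0.02,1,0],"twist":0},{"grip":255,"travel":[0.02,1,0],"twist":0},{"grip":255,"travel":[0.02,1,0],"twist":0},{"grip":255,"travel":[0.02,1,0],"twist":0}]'
python3 -m jog '[{"grip":255,"travel":[0.02,0,0],"twist":0}]'
python3 - <<'E'
from w import *
p,R,o=pose(); im=save('wrist','w5.png'); print(p,yaw(),o['time'],o['ft_force'],o['grip_width'],o['moment'])
np.savez('w5.npz',p=p,R=R)
c=cv2.imread('pics/w5.png')[0:260,180:460]; cv2.imwrite('pics/w5c.png',cv2.resize(c,None,fx=2.3,fy=2.3,interpolation=cv2.INTER_CUBIC))
E
```

```text
time: 10.7
position: [0.5504, -0.2144, 0.0966]
tool_rot: [0.714, 0.7, -0.0, 0.0]
ft_force: [-0.0, -1.2, 0.2]
grip_width: 0.0139
time: 10.8
position: [0.55, -0.2132, 0.0963]
tool_rot: [0.714, 0.701, -0.0, -0.001]
ft_force: [0.1, 0.3, -1.2]
grip_width: 0.0139
[ 0.54999534 -0.21315784  0.0963323 ] 88.94760369124972 10.8 [ 0.11417537  0.25284262 -1.2147552 ] 0.013853620910166307 [-0.04428697 -0.08369238  0.04361862]
```

View pics/w5c.png

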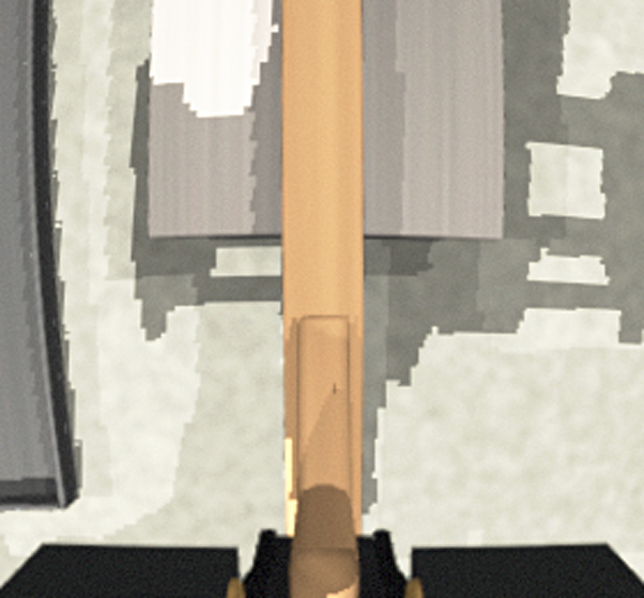

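```bash
python3 -m jog '[{"grip":255,"travel":[0.05,0.8,0],"twist":0},{"grip":255,"travel":[0.02,0.8,0],"twist":0},{"grip":255,"travel":[0.02,0.8,0],"twist":0},{"grip":255,"travel":[0.02,0.8,0],"twist":0},{"grip":255,"travel":[0.02,0.8,0],"twist":0},{"grip":255,"travel":[0.02,0.8,0],"twist":0},{"grip":255,"travel":[0.02,0.8,0],"twist":0},{"grip":255,"travel":[0.02,0.8,0],"twist":0}]'
python3 -m jog '[{"grip":255,"travel":[0.02,0.8,0],"twist":0},{"grip":255,"travel":[0.02,0.8,0],"twist":0},{"grip":255,"travel":[0.02,0.8,0],"twist":0},{"grip":255,"travel":[0.02,0.8,0],"twist":0}]'
python3 -m jog '[{"grip":255,"travel":[0.02,0.8,0],"twist":0},{"grip":255,"travel":[0.02,0.8,0],"twist":0}]'
```

```text
time: 11.65
position: [0.5524, -0.1505, 0.0966]
tool_rot: [0.714, 0.7, -0.0, -0.0]
ft_force: [0.5, -0.1, -1.6]
grip_width: 0.014
time: 12.05
position: [0.5533, -0.1186, 0.0966]
tool_rot: [0.714, 0.7, -0.0, -0.0]
ft_force: [-0.8, -0.6, -0.0]
grip_width: 0.0138
time: 12.25
position: [0.5536, -0.1026, 0.0966]
tool_rot: [0.714, 0.7, -0.0, -0.0]
ft_force: [0.5, -0.6, -1.0]
grip_width: 0.0136
```

```bash
python3 -m jog '[{"grip":255,"travel":[0.02,0.6,0],"twist":0},{"grip":255,"travel":[0.02,0.6,0],"twist":0},{"grip":255,"travel":[0,0.4,0],"twist":0},{"grip":255,"travel":[0,0,0],"twist":0}]'
for i in 1; do python3 -m jog '[{"grip":255,"travel":[0,0.2,0],"twist":0},{"grip":255,"travel":[0,0,0],"twist":0}]'; python3 -m jog '[{"grip":255,"travel":[0,0.2,0],"twist":0},{"grip":255,"travel":[0,0,0],"twist":0}]'; python3 -m jog '[{"grip":255,"travel":[0,0.2,0],"twist":0},{"grip":255,"travel":[0,0,0],"twist":0}]'; done
```

```text
time: 12.65
position: [0.5539, -0.0866, 0.0966]
tool_rot: [0.714, 0.7, 0.0, -0.0]
ft_force: [-1.0, -0.1, 0.3]
grip_width: 0.0139
time: 12.85
position: [0.5541, -0.0852, 0.0966]
tool_rot: [0.714, 0.7, 0.0, -0.0]
ft_force: [-0.3, 0.7, 0.0]
grip_width: 0.0138
time: 13.05
position: [0.5541, -0.0833, 0.0966]
tool_rot: [0.714, 0.7, 0.0, 0.0]
ft_force: [0.3, -0.3, -1.1]
grip_width: 0.0137
time: 13.25
position: [0.5541, -0.0811, 0.0966]
tool_rot: [0.714, 0.7, 0.0, 0.0]
ft_force: [0.5, 0.4, -0.4]
grip_width: 0.0135
```

```bash
for i in 1; do python3 -m jog '[{"grip":255,"travel":[0,0.2,0],"twist":0},{"grip":255,"travel":[0,0,0],"twist":0}]'; python3 -m jog '[{"grip":255,"travel":[0,0.2,0],"twist":0},{"grip":255,"travel":[0,0,0],"twist":0}]';python3 -m jog '[{"grip":255,"travel":[0,0.15,0],"twist":0},{"grip":255,"travel":[0,0,0],"twist":0}]'; done | grep -E 'pos|force'
python3 - <<'E'
from w import *
for n in ['blank_center']: 
  save('scene','s3.png'); print(search_frame(n,'scene'))
c=cv2.imread('pics/s3.png')[160:270,290:510]; cv2.imwrite('pics/s3c.png',cv2.resize(c,None,fx=3.6,fy=3.6,interpolation=cv2.INTER_CUBIC))
O=np.array([.5563,.067]);ya=np.array([.02,1]);xa=np.array([1,-.02])
for x,y,z in [(0,.11,.04),(-.022,.02,.042),(.022,.02,.042),(-.022,.108,.042),(.022,.108,.042)]:
  print((x,y),((proj('scene',np.r_[O+x*xa+y*ya,z])-[290,160])*3.6).round())
E
```

```text
position: [0.554, -0.079, 0.0966]
ft_force: [0.2, -0.5, -0.8]
position: [0.5539, -0.0769, 0.0965]
ft_force: [0.0, -1.0, -1.3]
position: [0.554, -0.0755, 0.0966]
ft_force: [0.1, -0.1, 0.1]
[{'at': [0.6046, 0.1823, 0.1666], 'p': 0.71}]
(0, 0.11) [531. 275.]
(-0.022, 0.02) [392. 242.]
(0.022, 0.02) [391. 280.]
(-0.022, 0.108) [527. 253.]
(0.022, 0.108) [531. 292.]
```

View pics/s3c.png

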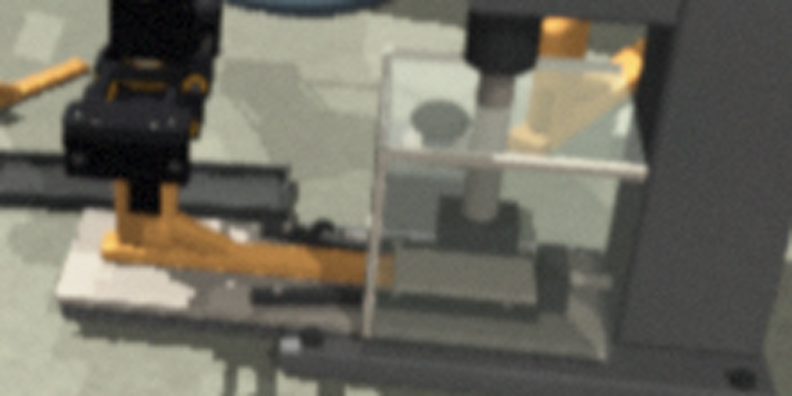

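The blank is under the guard at (395–537, 250–300), with the tip against it at 395. The dark stop is at (540–568), so it is almost home. Continuing in small steps until the force rises.

```bash
for i in 1; do python3 -m jog '[{"grip":255,"travel":[0,0.12,0],"twist":0},{"grip":255,"travel":[0,0,0],"twist":0}]'; python3 -m jog '[{"grip":255,"travel":[0,0.12,0],"twist":0},{"grip":255,"travel":[0,0,0],"twist":0}]';python3 -m jog '[{"grip":255,"travel":[0,0.12,0],"twist":0},{"grip":255,"travel":[0,0,0],"twist":0}]'; done | grep -E 'pos|force'
```

```text
position: [0.554, -0.0745, 0.0966]
ft_force: [-0.5, -1.3, -0.3]
position: [0.5543, -0.074, 0.0968]
ft_force: [-0.3, -3.5, 0.8]
position: [0.5546, -0.0738, 0.0971]
ft_force: [-1.0, -5.9, 1.8]
```

```bash
python3 -m jog '[{"grip":255,"travel":[0,0.15,0],"twist":0},{"grip":255,"travel":[0,0,0],"twist":0},{"grip":255,"travel":[0,0,0],"twist":0}]'
python3 -m jog '[{"grip":255,"travel":[0,-0.6,0],"twist":0},{"grip":255,"travel":[0,-1.2,0],"twist":0},{"grip":255,"travel":[0,0,0],"twist":0}]'; python3 - <<'E'
from h import *
im=save('scene','s4.png')
c=cv2.imread('pics/s4.png')[200:260,375:465]; cv2.imwrite('pics/s4c.png',cv2.resize(c,None,fx=8,fy=8,interpolation=cv2.INTER_CUBIC))
g=cv2.cvtColor(cv2.imread('pics/s4.png'),cv2.COLOR_BGR2GRAY); print([(v,g[v,380:460:2].tolist()) for v in (231,236)])
E
```

```text
time: 14.85
position: [0.555, -0.0736, 0.0974]
tool_rot: [0.713, 0.701, -0.001, 0.003]
ft_force: [-1.7, -10.1, 2.5]
grip_width: 0.0136
time: 15.15
position: [0.5542, -0.0897, 0.0964]
tool_rot: [0.715, 0.7, 0.0, 0.0]
ft_force: [-0.4, 0.4, -2.0]
grip_width: 0.0138
[(231, [104, 103, 102, 101, 97, 93, 118, 129, 83, 74, 97, 109, 105, 106, 106, 108, 102, 105, 104, 102, 97, 95, 95, 95, 93, 85, 86, 87, 83, 81, 60, 64, 67, 73, 88, 93, 95, 86, 81, 69]), (236, [96, 98, 97, 98, 94, 85, 126, 120, 96, 93, 105, 104, 107, 109, 109, 107, 106, 108, 105, 107, 105, 107, 105, 105, 104, 106, 107, 104, 104, 96, 57, 58, 58, 63, 98, 127, 112, 99, 90, 90])]
```

The blank's end runs straight into the dark stop in the image, with no gap, at 10 N push. Withdrawing low, then lifting and returning the stick to the tray.

```bash
python3 -m jog '[{"grip":255,"travel":[-0.04,-2,0],"twist":0},{"grip":255,"travel":[-0.06,-3,0],"twist":0},{"grip":255,"travel":[-0.06,-3,0],"twist":0},{"grip":255,"travel":[-0.06,-3,0],"twist":0},{"grip":255,"travel":[0,-1,0.5],"twist":0},{"grip":255,"travel":[0,0,3],"twist":0},{"grip":255,"travel":[-2,0,3],"twist":0},{"grip":255,"travel":[-4,1,0],"twist":0}]'
python3 -m jog '[{"grip":255,"travel":[-4,1,0],"twist":0},{"grip":255,"travel":[-2.5,1,0],"twist":0},{"grip":255,"travel":[0,0,0],"twist":0},{"grip":255,"travel":[0,0,0],"twist":0}]'
python3 - <<'E'
from w import *
p,R,o=pose(); print(p,yaw(),o['time'],o['ft_force'])
print('to go cm', (np.array([.427,-.1744,.0682])-p)*100)
save('wrist','w6.png'); c=cv2.imread('pics/w6.png')[0:300,180:460]; cv2.imwrite('pics/w6c.png',cv2.resize(c,None,fx=2,fy=2,interpolation=cv2.INTER_CUBIC))
E
```

```text
time: 16.0
position: [0.4966, -0.2012, 0.1655]
tool_rot: [0.714, 0.7, 0.002, 0.007]
ft_force: [0.2, -0.7, 0.5]
grip_width: 0.0136
time: 16.4
position: [0.427, -0.178, 0.162]
tool_rot: [0.714, 0.7, 0.0, 0.0]
ft_force: [-0.4, 0.8, -0.4]
grip_width: 0.0139
[ 0.42695464 -0.17801077  0.16200412] 88.87888492004365 16.4 [-0.42189606  0.75285716 -0.40203507]
to go cm [ 4.53582284e-03  3.61077258e-01 -9.38041213e+00]
```

```bash
python3 - <<'E'
from h import *
m=lambda f:cv2.inRange(cv2.cvtColor(cv2.imread(f),cv2.COLOR_BGR2HSV),(8,70,60),(28,255,255))
a,b=m('pics/w4.png'),m('pics/w6.png')
for r in (5,60,110,150,170,200,220):
    print(r,[(int(x.min()),int(x.max())) for x in (np.where(i[r,280:360])[0]+280 for i in (a,b)) if len(x)])
E
python3 -m jog '[{"grip":255,"travel":[0,0.35,-3.5],"twist":0},{"grip":255,"travel":[0,0,-3.5],"twist":0},{"grip":255,"travel":[0,0,-1],"twist":0},{"grip":255,"travel":[0,0,0],"twist":0}]'
```

```text
5 [(303, 336), (302, 337)]
60 [(302, 337), (302, 337)]
110 [(303, 337), (303, 337)]
150 [(303, 337), (303, 338)]
170 [(304, 337), (304, 337)]
200 [(304, 336), (304, 337)]
220 [(308, 336), (304, 337)]
time: 16.85
position: [0.4271, -0.175, 0.0803]
tool_rot: [0.714, 0.7, -0.0, -0.001]
ft_force: [-0.6, -0.2, 0.3]
grip_width: 0.0136
```

```bash
python3 -m jog '[{"grip":255,"travel":[0,0,-0.7],"twist":0},{"grip":255,"travel":[0,0,-0.4],"twist":0},{"grip":255,"travel":[0,0,0],"twist":0},{"grip":255,"travel":[0,0,0],"twist":0}]'
```

```text
time: 17.25
position: [0.4272, -0.1754, 0.0711]
tool_rot: [0.714, 0.7, 0.0, 0.001]
ft_force: [0.1, 0.6, -0.5]
grip_width: 0.0135
```

```bash
python3 -m jog '[{"grip":255,"travel":[0,0,-0.15],"twist":0},{"grip":255,"travel":[0,0,-0.1],"twist":0},{"grip":255,"travel":[0,0,0],"twist":0}]';python3 -m jog '[{"grip":255,"travel":[0,0,-0.1],"twist":0},{"grip":255,"travel":[0,0,0],"twist":0}]'
```

```text
time: 17.55
position: [0.4269, -0.1752, 0.0681]
tool_rot: [0.714, 0.7, 0.0, 0.0]
ft_force: [1.3, 0.7, -0.8]
grip_width: 0.0142
time: 17.75
position: [0.4268, -0.1752, 0.0679]
tool_rot: [0.714, 0.7, 0.0, 0.0]
ft_force: [-1.1, 0.1, 8.0]
grip_width: 0.0141
```

Touchdown (8 N). Release and lift straight up.

```bash
python3 -m jog '[{"grip":0,"travel":[0,0,0.1],"twist":0},{"grip":0,"travel":[0,0,0],"twist":0},{"grip":0,"travel":[0,0,0],"twist":0},{"grip":0,"travel":[0,0,0],"twist":0},{"grip":0,"travel":[0,0,0],"twist":0},{"grip":0,"travel":[0,0,0],"twist":0},{"grip":0,"travel":[0,0,0],"twist":0},{"grip":0,"travel":[0,0,0],"twist":0}]'
python3 -m jog '[{"grip":0,"travel":[0,0,0],"twist":0},{"grip":0,"travel":[0,0,2],"twist":0},{"grip":0,"travel":[0,0,4],"twist":0},{"grip":0,"travel":[0,0,4.5],"twist":0},{"grip":0,"travel":[1,-3,1.5],"twist":0},{"grip":0,"travel":[2,-3,0],"twist":0},{"grip":0,"travel":[0,0,0],"twist":0},{"grip":0,"travel":[0,0,0],"twist":0}]'
python3 - <<'E'
from w import *
p,R,o=pose(); print(p,yaw(),o['time'],o['ft_force'],o['grip_width'])
save('wrist','w7.png'); k=cv2.imread('pics/w7.png')
save('scene','s7.png'); c=cv2.imread('pics/s7.png')[150:270,270:510]
for n,cc in (('tray','wrist'),('stick_grip','wrist'),('button_top','wrist'),('stick_grip','scene')): print(n,[(np.round(d['at'],3).tolist(),round(d['p'],2)) for d in search_frame(n,cc)[:3]])
out=np.vstack([cv2.resize(k[0:260,100:420],(640,300*640//640)),cv2.resize(c,(640,300))]); cv2.imwrite('pics/f7.png',cv2.resize(out,(640,600)))
E
```

```text
time: 18.55
position: [0.4268, -0.1751, 0.068]
tool_rot: [0.714, 0.7, -0.0, -0.0]
ft_force: [0.7, -0.6, 0.8]
grip_width: 0.0697
time: 19.35
position: [0.4566, -0.2353, 0.1879]
tool_rot: [0.714, 0.7, 0.0, -0.0]
ft_force: [-0.8, 0.3, -0.0]
grip_width: 0.0871
[ 0.45659929 -0.23532754  0.18789674] 88.82721502531109 19.35 [-0.7930616   0.28492049 -0.04131515] 0.08710569952184888
tray [([0.429, -0.126, 0.002], 0.89), ([0.784, 0.015, 0.012], 0.33)]
stick_grip [([0.308, -0.235, 0.008], 0.8), ([0.43, -0.13, 0.014], 0.55)]
button_top []
stick_grip [([0.432, -0.157, 0.014], 0.87), ([0.317, -0.246, 0.015], 0.85), ([0.305, 0.22, 0.09], 0.55)]
```

View pics/f7.png

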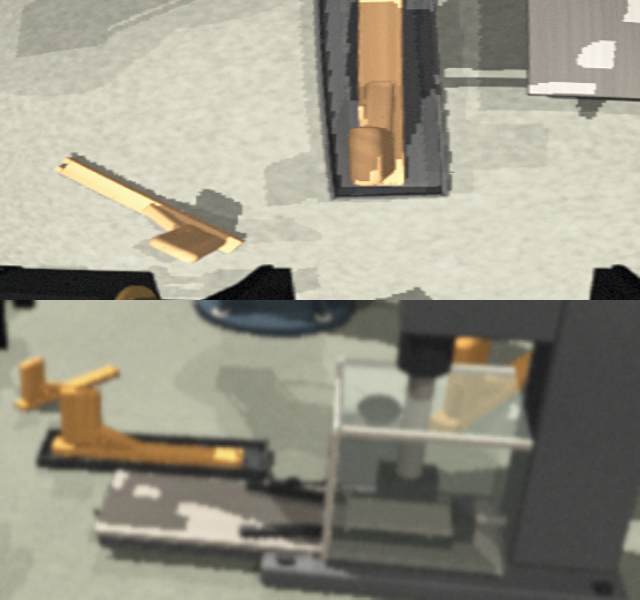

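The stick stands in its tray (top half, 350–405), and the blank is still against the stop under the guard (bottom half, 350–455). Now turning the gripper 91° so its body clears the guard, then closing it and going over the button.

```bash
python3 -m jog '[{"grip":255,"travel":[0,1,0.5],"twist":8.5},{"grip":255,"travel":[-0.3,2,0],"twist":8.5},{"grip":255,"travel":[-0.3,2,0],"twist":8.5},{"grip":255,"travel":[-0.3,2,0],"twist":8.5},{"grip":255,"travel":[-0.3,2,0],"twist":8.5},{"grip":255,"travel":[-0.3,2,0],"twist":8.5},{"grip":255,"travel":[-0.3,2,0],"twist":8.5},{"grip":255,"travel":[-0.3,2,0],"twist":8.5}]'
python3 -m jog '[{"grip":255,"travel":[-0.3,1,0],"twist":8.5},{"grip":255,"travel":[-0.3,1,0],"twist":8.5},{"grip":255,"travel":[0,1,0],"twist":6.2},{"grip":255,"travel":[0,0,0],"twist":0},{"grip":255,"travel":[0,0,0],"twist":0}]'
python3 - <<'E'
from w import *
p,R,o=pose(); print(p,yaw(),o['q'],o['grip_width']); print((np.array([.430,.1145,.135])-p)*100)
for c in('top','scene'): camera(c); print([(np.round(d['at'],3).tolist(),round(d['p'],2)) for d in search_frame('button_top',c)[:3]])
E
```

```text
time: 20.45
position: [0.4353, -0.084, 0.193]
tool_rot: [0.197, 0.98, 0.0, -0.0]
ft_force: [0.6, -0.4, 0.0]
grip_width: 0.0306
time: 20.95
position: [0.4298, -0.055, 0.1931]
tool_rot: [-0.0, 1.0, -0.0, 0.0]
ft_force: [0.5, -0.2, -0.5]
grip_width: 0.001
[ 0.42980665 -0.05501012  0.19308798] -179.99932155847102 [-3.86246632e-01  3.58508379e-01  1.95176011e+00 -2.06419777e-04
  8.31169716e-01 -1.95691567e+00] 0.0009733449581839082
[ 0.01933467 16.95101247 -5.80879784]
[([0.433, 0.114, 0.096], 0.69), ([0.422, -0.188, 0.077], 0.29)]
[]
```

```bash
python3 -m jog '[{"grip":255,"travel":[0.1,3,0],"twist":0},{"grip":255,"travel":[0,4,0],"twist":0},{"grip":255,"travel":[0,4,0],"twist":0},{"grip":255,"travel":[0,4,0],"twist":0},{"grip":255,"travel":[0,1.9,-1.5],"twist":0},{"grip":255,"travel":[0,0,-2.5],"twist":0},{"grip":255,"travel":[0,0,-2],"twist":0},{"grip":255,"travel":[0,0,-0.5],"twist":0}]'
python3 -m jog '[{"grip":255,"travel":[0,0,-0.4],"twist":0},{"grip":255,"travel":[0,0,0],"twist":0}]'
```

```text
time: 21.95
position: [0.4298, 0.1138, 0.1265]
tool_rot: [-0.0, 1.0, -0.0, -0.002]
ft_force: [-0.6, -0.8, 0.5]
grip_width: 0.0008
time: 22.15
position: [0.4312, 0.1135, 0.1242]
tool_rot: [-0.0, 1.0, -0.0, 0.0]
ft_force: [0.0, -0.0, 0.6]
grip_width: 0.0004
```

```bash
python3 -m jog '[{"grip":255,"travel":[0,0,-0.5],"twist":0},{"grip":255,"travel":[0,0,-0.3],"twist":0},{"grip":255,"travel":[0,0,-0.2],"twist":0},{"grip":255,"travel":[0,0,0],"twist":0}]'
python3 -m jog '[{"grip":255,"travel":[0,0,-0.3],"twist":0},{"grip":255,"travel":[0,0,-0.3],"twist":0},{"grip":255,"travel":[0,0,0],"twist":0}]'
```

```text
time: 22.55
position: [0.4312, 0.1137, 0.1143]
tool_rot: [-0.001, 1.0, -0.0, 0.0]
ft_force: [-0.2, -0.2, 4.2]
grip_width: 0.0007
time: 22.85
position: [0.4312, 0.1137, 0.1084]
tool_rot: [-0.001, 1.0, -0.0, 0.001]
ft_force: [-1.1, -0.8, 7.3]
grip_width: 0.0004
```

Spring force is building (4.2 N, then 7.3 N). Going on to the end stop.

```bash
python3 -m jog '[{"grip":255,"travel":[0,0,-0.2],"twist":0},{"grip":255,"travel":[0,0,0],"twist":0}]'; python3 -m jog '[{"grip":255,"travel":[0,0,-0.2],"twist":0},{"grip":255,"travel":[0,0,0],"twist":0},{"grip":255,"travel":[0,0,0],"twist":0}]'
```

```text
time: 23.05
position: [0.4312, 0.1137, 0.1068]
tool_rot: [-0.001, 1.0, -0.0, 0.001]
ft_force: [-0.0, -1.1, 10.3]
grip_width: 0.0007
time: 23.35
position: [0.4313, 0.1137, 0.1065]
tool_rot: [-0.001, 1.0, -0.0, 0.001]
ft_force: [-4.3, -3.0, 28.1]
grip_width: 0.0004
```

It has bottomed out: 28 N with no further travel. Releasing and backing off.

```bash
python3 -m jog '[{"grip":255,"travel":[0,0,1],"twist":0},{"grip":255,"travel":[0,0,2],"twist":0},{"grip":255,"travel":[0,0,4],"twist":0},{"grip":255,"travel":[0,-3,1],"twist":0},{"grip":255,"travel":[0,-4,0],"twist":0},{"grip":255,"travel":[0,-4,0],"twist":0},{"grip":255,"travel":[0,0,0],"twist":0},{"grip":255,"travel":[0,0,0],"twist":0}]'
python3 - <<'E'
from h import *
im=save('scene','s8.png').astype(int); a=cv2.cvtColor(cv2.imread('pics/s7.png'),cv2.COLOR_BGR2RGB).astype(int)
D=np.abs(im-a).max(2)
print('guard diff',D[225:245,405:450].max(),D[225:245,405:450].mean(),'tray/stick diff',D[195:222,285:370].mean())
g=im.mean(2); print(g[236,430:450].round().tolist(),a.mean(2)[236,430:450].round().tolist())
camera('top');print([(n,[(np.round(d['at'],3).tolist(),round(d['p'],2)) for d in search_frame(n,'top')[:2]]) for n in ('button_top','tray')])
print([(n,[np.round(d['at'],3).tolist() for d in search_frame(n,'scene')[:1]]) for n in ('stick_grip','setblock_center','loupe_center','whiteblock_center')])
o=get_obs(); print(o['position'],o['ft_force'],o['time'])
E
```

```text
time: 24.15
position: [0.4306, 0.0033, 0.1839]
tool_rot: [0.001, 1.0, 0.0, -0.0]
ft_force: [0.1, -0.7, 0.5]
grip_width: 0.0004
guard diff 43 4.1755555555555555 tray/stick diff 13.787363834422658
[99.0, 99.0, 98.0, 99.0, 97.0, 100.0, 98.0, 98.0, 90.0, 64.0, 53.0, 54.0, 55.0, 57.0, 56.0, 55.0, 58.0, 69.0, 92.0, 115.0] [96.0, 101.0, 103.0, 101.0, 102.0, 100.0, 100.0, 98.0, 94.0, 67.0, 54.0, 57.0, 53.0, 57.0, 58.0, 55.0, 60.0, 70.0, 96.0, 116.0]
[('button_top', [([0.427, -0.154, 0.026], 0.44)]), ('tray', [([0.415, -0.151, 0.004], 0.89)])]
[('stick_grip', [[0.435, -0.155, 0.018]]), ('setblock_center', [[0.443, -0.355, 0.023]]), ('loupe_center', [[0.781, -0.072, 0.045]]), ('whiteblock_center', [[0.781, 0.044, 0.026]])]
[0.4307239  0.00465351 0.18400814] [-0.19484531 -1.07619236 -0.43178186] 24.55
```

```bash
python3 -c "
from rig import hand_in; print(hand_in())"
```

```text
the job is handed in; nothing more can be done
None
```

The job is done and handed in at about 24.6 s of the 64 s allowed. I laid the blank on the infeed bed, fed it home with the stick, stood the stick back in its tray, then pressed the button and let it up. The hand-in gives no verdict, so the results below are from my own checks.

- **Blank:** I pushed until the force reached 10 N with no further travel. In the scene pictures its end runs straight into the dark back stop with no gap, and that was the same before and after stamping. The pushing force itself was lost in sensor noise until it met the stop. The stop came about 4 mm further on than I had predicted, which the picture matched.
- **Stick:** It hadn't shifted in the jaws after the push. It went back to within about 1 mm of where I picked it up, touched down at 8 N and was released. A wrist view then showed it standing in the tray.
- **Button:** It travelled about 8 mm and bottomed out at 28 N. I then lifted clear, and the arm was free of contact at the end.
- **Other things on the bench:** The setting block, loupe and white block read within about 3 mm of their starting positions.

The last top-camera search did not find the button (it reported a spot on the stick instead), so its return rests on its spring and my having lifted clear. The picture difference around the stick and tray was also larger than elsewhere. I put that down to the arm and its shadow, because the network still found the stick in place.

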